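Transfer the sample jars to the reader tray in reverse order

ROBOT

A 7-joint arm with a two-finger parallel gripper is mounted at the origin on the work surface. World frame = base frame: x ahead of the robot, y to its left, z up, the work surface at z = 0. Lengths are in m, angles in rad, forces in N, time in s.
With the tool pointing down it reaches from about 0.4 to 0.85 m from the base axis. Payload 4.5 kg.
Tool frame: the origin (TCP) lies between the finger pads; the fingertips stand 11 mm ahead of it and the grasp point (between the pads) lies 8 mm behind it; z points along the fingers, y is the line along which they close (so a half turn about z gives the same grasp; the last joint's range is limited). The gripper opens to 85 mm and grips with 20 to 120 N. Pads are 22 mm wide; open, the fingers measure 114 mm over their backs; the gripper's body (76 mm by 85 mm) begins 54 mm behind the grasp point. The pads swing forward as they close: fully open they stand 13 mm farther back than shut.
Start: joints at [1.204, 0.689, -0.195, 1.565, 0.157, 0.902, -0.215], TCP at [0.244, -0.575, 0.242] pointing down, gripper open.
Joint ranges: [-3.01, 3.01], [-0.46, 2.08], [-1.47, 1.51], [0.13, 2.56], [-1, 4.14], [0.04, 2.09], [-2.66, 2.66]. Speed limits (rad/s): [2.57, 2.57, 3.14, 3.14, 3.14, 3.14, 3.14].

INTERFACE

Orientations are given as a rotation vector (axis times angle).
In Python, from bench import r, kinematics, telemetry, imaging gives the robot as it stands. The module is installed in compiled form; this text tells all that it offers. Calls block until the motion is done:
- r.goto(position, orientation): joint-space move of the TCP to a pose.
- r.move_l(position, velocity=0.15, attitude=None, until_force=None): straight line of the TCP; attitude=None keeps the orientation; velocity is the mean speed in m/s. With until_force (N) it stops when the force on the tool has changed by that much, and returns True; else False.
- r.move_j(angles): joint-space move.
- r.move_gripper(opening): finger opening in m; the grip force is fixed at half the most; returns when the fingers have stopped.
- r.dwell(seconds).
- kinematics.ik(position, orientation): joint angles nearest the present ones, or None.
- telemetry.get_obs(): the state.
- imaging.capture(name): name is "scene" or "top"; returns the picture (384x512x3 uint8, red, green, blue); there is no depth.
- imaging.camera_model(name): a dict with "fovy" (degrees; the focal length in pixels is half the picture's height over the tangent of half this angle, whatever the lens; pixels are square), "cx", "cy" (the principal point, pixels), "k1" (the pictures are not rectified: a ray, as slopes to the right and down, at radius r is drawn at 1 + k1 r^2 times it, then the intrinsics apply), "R" (3x3) and "t" (3): a world point X has camera coordinates R X + t. Camera axes: x right, y down, z forward; pixel columns grow to the right and rows downward; lengths in m; the calibration is good to about 2 mm. A picture is of the moment at which its call begins. camera_model takes no time and is no camera call.
A pose or a line that the arm cannot do raises r.PlanningError and nothing moves.
- r.job_done(): hands the job in; it is judged then, once.
The state is a dict: "t": time; "joints": joint angles; "joint_velocities": joint speeds; "joint_efforts": joint torques, N m; "position": TCP position; "eef_rot": TCP orientation; "contact_force": force on the tool from outside, world axes, zero at the start; "wrist_torque": the same for the moment, N m; "gripper_width": finger opening in m; "gripper_force": force on a finger pad.
Only numpy, scipy, OpenCV 4.12 (cv2) and the standard library are available. Lean on these libraries where they do the work, as an engineer would, in place of code of your own. Each camera call takes 0.05 s, during which the arm holds its last target. There are 200 camera calls.

TASK

Move the four sample jars from the white rack into the grey reader tray in reverse order, one jar per compartment, so that the batch is read backwards: the jar that starts nearest the black end of the white rack goes in the compartment farthest from the black end of the grey tray, and so on, until the jar farthest from the white rack's black end stands next to the grey tray's black end. Never tip a jar over or drop it from a height, and leave all four standing upright on the tray's floor.

Things in the scene. Friction and masses are not known exactly. Their poses are not given: they have to be found in the camera images.
- jar_red: Upright sample jar with a red screw cap: white body 32 mm across and 50 mm high, red cap 35 mm across and 20 mm high, 70 mm high in all, 40 to 85 g, loose. Origin: centre of its underside; z up along the jar. It starts on the coloured pad of its own colour in the white rack.
- jar_blue: Upright sample jar with a blue screw cap: white body 32 mm across and 50 mm high, blue cap 35 mm across and 20 mm high, 70 mm high in all, 40 to 85 g, loose. Origin: centre of its underside; z up along the jar. It starts on the coloured pad of its own colour in the white rack.
- jar_green: Upright sample jar with a green screw cap: white body 32 mm across and 50 mm high, green cap 35 mm across and 20 mm high, 70 mm high in all, 40 to 85 g, loose. Origin: centre of its underside; z up along the jar. It starts on the coloured pad of its own colour in the white rack.
- jar_yellow: Upright sample jar with a yellow screw cap: white body 32 mm across and 50 mm high, yellow cap 35 mm across and 20 mm high, 70 mm high in all, 40 to 85 g, loose. Origin: centre of its underside; z up along the jar. It starts on the coloured pad of its own colour in the white rack.
- pad_red: red square pad 53 mm wide and 3 mm thick on the floor of one compartment of the white rack, with a red tab folded over the rack's wall; it never moves, so it shows where the red-capped jar started. Origin: centre of its underside, at the compartment's centre, 5 mm above the bench; its x and y axes are parallel to the white rack's.
- pad_blue: blue square pad 53 mm wide and 3 mm thick on the floor of one compartment of the white rack, with a blue tab folded over the rack's wall; it never moves, so it shows where the blue-capped jar started. Origin: centre of its underside, at the compartment's centre, 5 mm above the bench; its x and y axes are parallel to the white rack's.
- pad_green: green square pad 53 mm wide and 3 mm thick on the floor of one compartment of the white rack, with a green tab folded over the rack's wall; it never moves, so it shows where the green-capped jar started. Origin: centre of its underside, at the compartment's centre, 5 mm above the bench; its x and y axes are parallel to the white rack's.
- pad_yellow: yellow square pad 53 mm wide and 3 mm thick on the floor of one compartment of the white rack, with a yellow tab folded over the rack's wall; it never moves, so it shows where the yellow-capped jar started. Origin: centre of its underside, at the compartment's centre, 5 mm above the bench; its x and y axes are parallel to the white rack's.
- source_rack: White rack holding the jars at the start, each on a pad of its own colour, in shuffled order; stands left or right, the tray on the other side. Same shape, size and axes as tray: four compartments at y = +90, +30, -30, -90 mm, floor 5 mm thick, walls 18 mm high, black block 30 mm high on its +y end (its black end). Origin: centre of the row, underside. Fixed.
- tray: Grey tray, 245 x 65 mm, empty, fixed: four compartments in a row along its y, 55 mm square inside, centres at y = +90, +30, -30, -90 mm, x = 0. Walls 18 mm high, 5 mm thick; floor 5 mm thick. A black block, 65 x 20 mm, 30 mm high, on its +y end is its black end (beside y = +90). Origin: centre of the row, underside, on the bench; x across the row, z up.

How it is judged:
At the end, for the whole second after the job is handed in: Every jar is at rest, upright (under 0.12 rad) on the grey tray's floor (within 6 mm), within 20 mm of the centre of its compartment: 1st from the white rack's black end to 4th from the tray's black end, 2nd to 3rd, 3rd to 2nd, 4th to 1st (x of jar_red in the frame of tray between -0.02 and 0.02 m and z of jar_red in the frame of tray between 0 and 0.011 m and angle between each of jar_red, jar_blue, jar_green, jar_yellow's own z axis and vertical below 0.12 rad and linear speed of each of jar_red, jar_blue, jar_green, jar_yellow below 0.02 m/s and (not (y of pad_red in the frame of source_rack between -0.12 and -0.06 m) or y of jar_red in the frame of tray between 0.07 and 0.11 m) and (not (y of pad_red in the frame of source_rack between -0.06 and 0 m) or y of jar_red in the frame of tray between 0.01 and 0.05 m) and (not (y of pad_red in the frame of source_rack between 0 and 0.06 m) or y of jar_red in the frame of tray between -0.05 and -0.01 m) and (not (y of pad_red in the frame of source_rack between 0.06 and 0.12 m) or y of jar_red in the frame of tray between -0.11 and -0.07 m) and x of jar_blue in the frame of tray between -0.02 and 0.02 m and z of jar_blue in the frame of tray between 0 and 0.011 m and (not (y of pad_blue in the frame of source_rack between -0.12 and -0.06 m) or y of jar_blue in the frame of tray between 0.07 and 0.11 m) and (not (y of pad_blue in the frame of source_rack between -0.06 and 0 m) or y of jar_blue in the frame of tray between 0.01 and 0.05 m) and (not (y of pad_blue in the frame of source_rack between 0 and 0.06 m) or y of jar_blue in the frame of tray between -0.05 and -0.01 m) and (not (y of pad_blue in the frame of source_rack between 0.06 and 0.12 m) or y of jar_blue in the frame of tray between -0.11 and -0.07 m) and x of jar_green in the frame of tray between -0.02 and 0.02 m and z of jar_green in the frame of tray between 0 and 0.011 m and (not (y of pad_green in the frame of source_rack between -0.12 and -0.06 m) or y of jar_green in the frame of tray between 0.07 and 0.11 m) and (not (y of pad_green in the frame of source_rack between -0.06 and 0 m) or y of jar_green in the frame of tray between 0.01 and 0.05 m) and (not (y of pad_green in the frame of source_rack between 0 and 0.06 m) or y of jar_green in the frame of tray between -0.05 and -0.01 m) and (not (y of pad_green in the frame of source_rack between 0.06 and 0.12 m) or y of jar_green in the frame of tray between -0.11 and -0.07 m) and x of jar_yellow in the frame of tray between -0.02 and 0.02 m and z of jar_yellow in the frame of tray between 0 and 0.011 m and (not (y of pad_yellow in the frame of source_rack between -0.12 and -0.06 m) or y of jar_yellow in the frame of tray between 0.07 and 0.11 m) and (not (y of pad_yellow in the frame of source_rack between -0.06 and 0 m) or y of jar_yellow in the frame of tray between 0.01 and 0.05 m) and (not (y of pad_yellow in the frame of source_rack between 0 and 0.06 m) or y of jar_yellow in the frame of tray between -0.05 and -0.01 m) and (not (y of pad_yellow in the frame of source_rack between 0.06 and 0.12 m) or y of jar_yellow in the frame of tray between -0.11 and -0.07 m)); the robot touches nothing.
It fails at once if a jar is tipped over (more than about 50 degrees) (angle between any of jar_red, jar_blue, jar_green, jar_yellow's own z axis and vertical above 0.9 rad).
It fails at once if a jar is dropped from a height (it falls freely with its underside still more than 60 mm above the bench) ((height (world z) of jar_red above 0.06 m and contact force between the fingers and jar_red below 0.05 N and linear speed of jar_red above 0.3 m/s) or (height (world z) of jar_blue above 0.06 m and contact force between the fingers and jar_blue below 0.05 N and linear speed of jar_blue above 0.3 m/s) or (height (world z) of jar_green above 0.06 m and contact force between the fingers and jar_green below 0.05 N and linear speed of jar_green above 0.3 m/s) or (height (world z) of jar_yellow above 0.06 m and contact force between the fingers and jar_yellow below 0.05 N and linear speed of jar_yellow above 0.3 m/s)).
It also fails if it takes over 106 s, if anything falls off the work surface, if the arm or the gripper's body presses on something with over 40 N, if the wrist force passes 120 N, or if a joint passes its speed limit or range.

## Working session

There is one attempt and no reset: what is moved stays moved. The work goes in short steps, each a Python script; the robot and the scene stay as the last script left them, time stands still between calls to the robot, and variables do not carry over. Pictures are saved under pics/ and viewed, at most 14 in all, crops included, and the job is handed in when it is done.

```bash
mkdir -p pics; python3 - <<'E'
from bench import r,imaging,telemetry
import cv2
for n in("scene","top"):
    cv2.imwrite(f"pics/{n}0.png",imaging.capture(n)[:,:,::-1])
    m=imaging.camera_model(n);print(n,m)
o=telemetry.get_obs();print(o["t"],o["position"],o["eef_rot"],o["gripper_width"])
E
```

```text
scene {'fovy': 48.97616738939714, 'cx': 252.34268115488723, 'cy': 195.2378785601099, 'k1': -0.12658516363401512, 'R': array([[-0.82334475,  0.56717847,  0.02029794],
       [ 0.35160368,  0.53782727, -0.76623539],
       [-0.44550901, -0.62373906, -0.6422393 ]]), 't': array([ 0.42308453, -0.16198031,  1.27992598])}
top {'fovy': 46.51376144437521, 'cx': 255.52635675545744, 'cy': 192.06990866654638, 'k1': 0.043504752486256223, 'R': array([[ 0.01184418, -0.99991094,  0.0061509 ],
       [-0.97907022, -0.01284678, -0.20311689],
       [ 0.20317782, -0.00361641, -0.97913518]]), 't': array([-0.02618641,  0.51757118,  1.02942041])}
0.1 [ 0.24360596 -0.5749472   0.24156589] [-3.07709529e+00 -6.25159345e-01  6.71072908e-04] 0.08538327041096985
```

View pics/top0.png

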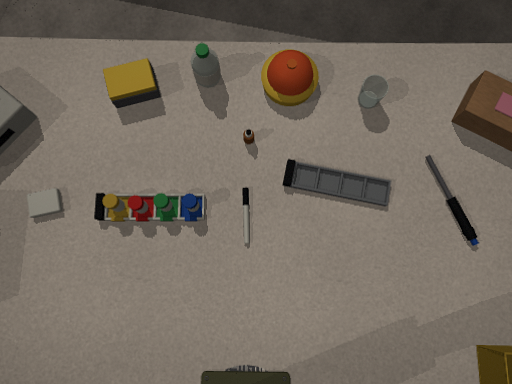

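View pics/scene0.png

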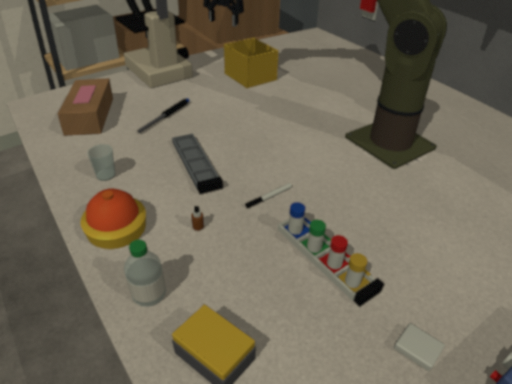

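The top view shows the white rack with its black end at (99,206). The caps follow in order: yellow (115,202), red (140,203), green (165,202) and blue (191,202). The grey tray's black end is at (289,173) and its far end is near (388,192). Scene gives the same order. Next I measure.

```bash
cat > vis.py <<'E'
import numpy as np, cv2
from bench import imaging
def K(m):
    f=192/np.tan(np.radians(m["fovy"]/2)); return f
def ray(m,uv):
    f=K(m); d=np.array([(uv[0]-m["cx"])/f,(uv[1]-m["cy"])/f]); s=d.copy()
    for _ in range(20): s=d/(1+m["k1"]*(s@s))
    R,t=np.array(m["R"]),np.array(m["t"])
    return -R.T@t, R.T@np.array([s[0],s[1],1.])
def plane(m,uv,z):
    c,d=ray(m,uv); return c+d*(z-c[2])/d[2]
def tri(ms,uvs):
    A=np.zeros((3,3));b=np.zeros(3);L=[ray(m,u) for m,u in zip(ms,uvs)]
    for c,d in L:
        d=d/np.linalg.norm(d);P=np.eye(3)-np.outer(d,d);A+=P;b+=P@c
    X=np.linalg.solve(A,b)
    return X,[np.linalg.norm(np.cross(X-c,d/np.linalg.norm(d))) for c,d in L]
HUE=dict(red=[(0,7),(172,180)],yellow=[(17,32)],green=[(50,85)],blue=[(100,125)])
def mask(img,c,smin=120,vmin=40):
    h,s,v=cv2.split(cv2.cvtColor(img,cv2.COLOR_RGB2HSV)); m=np.zeros(h.shape,bool)
    for a,b in HUE[c]: m|=(h>=a)&(h<=b)
    return (m&(s>smin)&(v>vmin)).astype(np.uint8)
E
python3 - <<'E'
from vis import *
T=imaging.capture("top");S=imaging.capture("scene")
mt,ms=imaging.camera_model("top"),imaging.camera_model("scene")
for nm,img,(x0,x1,y0,y1) in(("top",T,(90,215,180,235)),("scene",S,(275,390,190,310))):
    for c in HUE:
        m=np.zeros(img.shape[:2],np.uint8);m[y0:y1,x0:x1]=mask(img,c)[y0:y1,x0:x1]
        n,l,st,ce=cv2.connectedComponentsWithStats(m)
        for i in range(1,n):
            if st[i,4]>15:print(nm,c,st[i],ce[i].round(1))
def big(a,k): return cv2.resize(a[:,:,::-1],None,fx=k,fy=k,interpolation=cv2.INTER_CUBIC)
a=big(T[180:235,90:215],6);b=big(T[150:215,275:400],6)
cv2.imwrite("pics/c1.png",np.clip(np.vstack([a,b])[:600].astype(int)*1.3,0,255).astype(np.uint8)[:600])
cv2.imwrite("pics/c2.png",big(S[195:305,275:390],5))
E
```

```text
top red [128 195  26  26 456] [140.8 206.9]
top yellow [102 194  27  27 455] [115.2 206.7]
top green [154 194  24  27 427] [165.6 206.8]
top blue [181 194  21  27 438] [190.4 207. ]
scene red [331 235  17  18 246] [338.7 243.7]
scene red [345 253   5   5  17] [346.9 255. ]
scene red [320 254  28  19 131] [331.6 262.8]
scene yellow [349 254  21  21 292] [358.2 263.2]
scene yellow [339 272   7  10  42] [342.5 276.5]
scene yellow [351 277  18  15 103] [361.1 284.7]
scene green [310 221  15  15 182] [317.  227.6]
scene green [322 243   6   6  19] [324.2 245.8]
scene blue [291 203  13  15 162] [297.  209.9]
scene blue [295 226  14  12  60] [302.7 231.5]
```

View pics/c1.png

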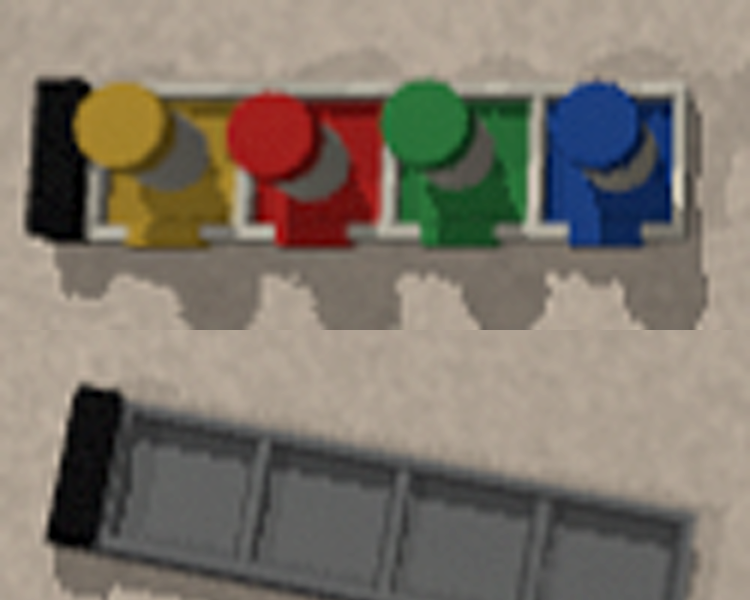

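View pics/c2.png

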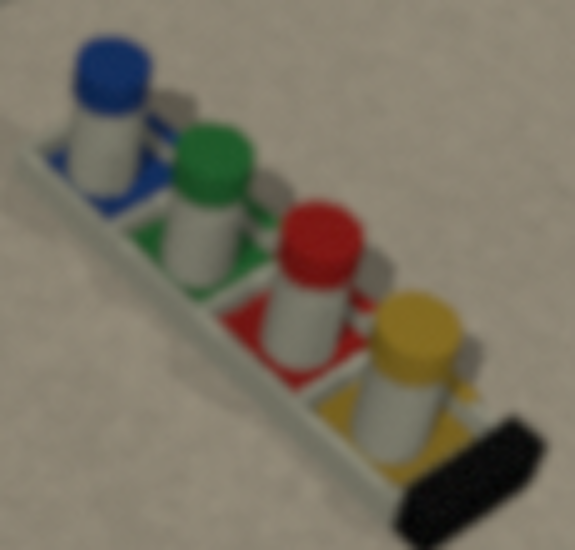

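The crops confirm the order from the black end: yellow, red, green, blue. The jars sit off-centre in their compartments. In full-image pixels, the cap tops are near (110.3,200.8), (135,202.8), (160.8,200.3) and (189.2,201). Tray corners are near (288,160) and (390,180).

```bash
cat > meas.py <<'E'
from vis import *
def caps(T,S,mt,ms):
    out={}
    k=cv2.getStructuringElement(cv2.MORPH_ELLIPSE,(11,11))
    for c in HUE:
        m=np.zeros(T.shape[:2],np.uint8);m[185:240,90:215]=mask(T,c)[185:240,90:215]
        m=cv2.morphologyEx(m,cv2.MORPH_OPEN,k)
        n,l,st,ce=cv2.connectedComponentsWithStats(m)
        # topmost blob
        i=min(range(1,n),key=lambda i:st[i,1]); x,y,w,h,a=st[i]
        yy,xx=np.nonzero(l==i)
        out[c]=(x,y,w,h,a,ce[i])
    return out
E
python3 - <<'E'
from meas import *
T=imaging.capture("top");S=imaging.capture("scene")
mt,ms=imaging.camera_model("top"),imaging.camera_model("scene")
g={"yellow":(110.3,200.8),"red":(135,202.8),"green":(160.8,200.3),"blue":(189.2,201)}
sc={"yellow":(275+415/5,195+323/5),"red":(275+321/5,195+232/5),"green":(275+213/5,195+152/5),"blue":(275+113/5,195+64/5)}
cc=caps(T,S,mt,ms)
for c in g:
    # cap-top edges: circle by bright V
    X,e=tri((mt,ms),(g[c],sc[c]))
    print(c,cc[c],plane(mt,g[c],.078).round(4),"scene",plane(ms,sc[c],.078).round(4),"tri",X.round(4),np.round(e,4))
# racks
v=T.max(2).astype(int);ch=v-T.min(2)
for nm,(x0,x1,y0,y1),f in(("tray",(280,395,155,212),lambda:(ch<16)&(v<130)),("blkT",(280,300,155,200),lambda:v<38),("blkR",(90,110,185,230),lambda:v<38)):
    m=np.zeros(v.shape,np.uint8);m[y0:y1,x0:x1]=f()[y0:y1,x0:x1]
    n,l,st,ce=cv2.connectedComponentsWithStats(m);i=1+st[1:,4].argmax()
    bp=cv2.boxPoints(cv2.minAreaRect(np.argwhere(l==i)[:,::-1].astype(np.float32)))
    print(nm,st[i],ce[i].round(1))
    for p in bp:print("  ",p.round(1),*[plane(mt,p,z)[:2].round(4) for z in(0,.018,.03)])
    if nm=="tray": cv2.imwrite("pics/mt.png",cv2.resize(m[150:215,275:400]*255,None,fx=5,fy=5,interpolation=0))
print(T[185,320],T[205,330],T[170,330])
E
```

```text
yellow (np.int32(102), np.int32(194), np.int32(17), np.int32(15), np.int32(197), array([110.17258883, 200.88832487])) [0.4874 0.3202 0.078 ] scene [0.49   0.3243 0.078 ] tri [0.4876 0.3219 0.0743] [0.0007 0.0007]
red (np.int32(128), np.int32(195), np.int32(16), np.int32(16), np.int32(191), array([135.45026178, 202.40314136])) [0.4833 0.2625 0.078 ] scene [0.4868 0.2675 0.078 ] tri [0.4837 0.2642 0.0735] [0.0007 0.0007]
green (np.int32(154), np.int32(194), np.int32(14), np.int32(14), np.int32(147), array([160.45578231, 200.4829932 ])) [0.49   0.2027 0.078 ] scene [0.4927 0.2078 0.078 ] tri [0.4902 0.2042 0.0739] [0.0009 0.0009]
blue (np.int32(181), np.int32(194), np.int32(16), np.int32(15), np.int32(183), array([188.20765027, 200.86338798])) [0.4892 0.1361 0.078 ] scene [0.4927 0.1414 0.078 ] tri [0.4896 0.1372 0.0735] [0.0006 0.0006]
tray [ 282  159  110   52 3300] [336.5 184.4]
   [280.5 191.7] [ 0.5307 -0.0834] [ 0.5269 -0.0823] [ 0.5244 -0.0816]
   [287.1 158.4] [ 0.6188 -0.1005] [ 0.6136 -0.0992] [ 0.6102 -0.0983]
   [393.1 179.6] [ 0.566  -0.3708] [ 0.5617 -0.3651] [ 0.5588 -0.3613]
   [386.4 212.9] [ 0.4797 -0.3498] [ 0.4768 -0.3444] [ 0.4748 -0.3408]
blkT [283 160  13  27 216] [288.8 172.7]
   [282.3 184.7] [ 0.5491 -0.088 ] [ 0.5451 -0.0868] [ 0.5424 -0.0861]
   [287.4 158.9] [ 0.6176 -0.1013] [ 0.6124 -0.0999] [ 0.609 -0.099]
   [295.5 160.5] [ 0.6135 -0.1222] [ 0.6084 -0.1205] [ 0.605  -0.1193]
   [290.3 186.3] [ 0.5452 -0.1086] [ 0.5412 -0.1071] [ 0.5385 -0.1061]
blkR [ 95 193  10  27 205] [ 99.2 207. ]
   [ 94.5 218.9] [0.4554 0.3807] [0.4529 0.3743] [0.4512 0.37  ]
   [ 95.6 192.7] [0.5219 0.3837] [0.5183 0.3772] [0.5159 0.3729]
   [104.1 193.1] [0.5213 0.3626] [0.5176 0.3564] [0.5152 0.3524]
   [103.  219.2] [0.4547 0.3598] [0.4522 0.3538] [0.4505 0.3497]
[68 68 68] [140 129 118] [54 54 54]
```

```bash
cat > act.py <<'E'
import numpy as np
from scipy.spatial.transform import Rotation as Ro
from bench import r,kinematics,telemetry
TC=np.array([.551,-.2355]);TY=-.187;RY=.035
SRC=dict(yellow=(.4876,.3215),red=(.4837,.2635),green=(.4902,.2037),blue=(.4896,.1368))
DST=dict(yellow=-.09,red=-.03,green=.03,blue=.09)
def ori(yaw,s):
    y=s*np.array([np.cos(yaw),np.sin(yaw),0]);z=np.array([0,0,-1.])
    return Ro.from_matrix(np.c_[np.cross(y,z),y,z]).as_rotvec()
def dst(c): return TC+DST[c]*np.array([-np.sin(TY),np.cos(TY)])
GZ=.053
E
python3 - <<'E'
from vis import *;from act import *
mt=imaging.camera_model("top")
print("mid divider",plane(mt,(340.9,184.2),.018))
for s in(1,-1):
    for c in SRC:
        for p,yw in((SRC[c],RY),(dst(c),TY)):
            for z in(.05,.16):
                q=kinematics.ik([*p,z],ori(yw,s));print(s,c,p,z,None if q is None else np.round(q,2))
E
```

```text
mid divider [ 0.54816427 -0.23406325  0.018     ]
1 yellow (0.4876, 0.3215) 0.05 [-0.78  0.93  0.21  1.83 -0.43  0.42 -0.23]
1 yellow (0.4876, 0.3215) 0.16 [-0.46  0.76 -0.35  1.76  0.38  0.69 -0.99]
1 yellow [ 0.53426792 -0.32393098] 0.05 [ 0.62  0.96 -0.28  1.68  0.44  0.56 -0.1 ]
1 yellow [ 0.53426792 -0.32393098] 0.16 [ 0.68  0.81 -0.37  1.64  0.39  0.77 -0.06]
1 red (0.4837, 0.2635) 0.05 [-0.67  0.9   0.15  1.93 -0.36  0.33 -0.2 ]
1 red (0.4837, 0.2635) 0.16 [-0.38  0.72 -0.34  1.86  0.39  0.62 -0.92]
1 red [ 0.54542264 -0.26497699] 0.05 [ 0.51  0.94 -0.24  1.74  0.41  0.51 -0.19]
1 red [ 0.54542264 -0.26497699] 0.16 [ 0.58  0.78 -0.36  1.69  0.38  0.73 -0.16]
1 green (0.4902, 0.2037) 0.05 [-0.53  0.89  0.08  1.99 -0.23  0.28 -0.22]
1 green (0.4902, 0.2037) 0.16 [-0.29  0.7  -0.31  1.92  0.37  0.57 -0.82]
1 green [ 0.55657736 -0.20602301] 0.05 [ 0.4   0.93 -0.22  1.79  0.4   0.47 -0.28]
1 green [ 0.55657736 -0.20602301] 0.16 [ 0.47  0.77 -0.34  1.74  0.37  0.7  -0.25]
1 blue (0.4896, 0.1368) 0.05 [-0.34  0.87 -0.04  2.05  0.15  0.22 -0.47]
1 blue (0.4896, 0.1368) 0.16 [-0.17  0.
[... 761 characters left out ...]
542264 -0.26497699] 0.16 [ 0.13  0.82  0.46  1.72 -0.51  0.72 -2.48]
-1 green (0.4902, 0.2037) 0.05 [ 0.16  1.24 -1.26  1.95  1.36  1.17  1.48]
-1 green (0.4902, 0.2037) 0.16 [ 0.17  1.   -1.26  1.9   1.09  1.14  1.64]
-1 green [ 0.55657736 -0.20602301] 0.05 [ 0.07  0.97  0.37  1.8  -0.67  0.5  -2.43]
-1 green [ 0.55657736 -0.20602301] 0.16 [ 0.02  0.81  0.47  1.76 -0.53  0.7  -2.55]
-1 blue (0.4896, 0.1368) 0.05 [-0.58  0.92  0.37  2.06 -0.99  0.35 -2.49]
-1 blue (0.4896, 0.1368) 0.16 [ 0.3   0.98 -1.26  1.97  1.09  1.1   1.72]
-1 blue [ 0.56773208 -0.14706902] 0.05 [-0.04  0.96  0.38  1.83 -0.71  0.49 -2.5 ]
-1 blue [ 0.56773208 -0.14706902] 0.16 [-0.1   0.81  0.5   1.78 -0.56  0.7  -2.62]
```

```bash
sed -i 's/TC=np.array.*;TY=/TC=np.array([.550,-.235]);TY=/' act.py; cat >> act.py <<'E'
def transfer(c):
    s,d=np.array(SRC[c]),dst(c)
    r.goto([*s,.18],ori(RY,1)); 
    hit=r.move_l([*s,GZ],velocity=.1,until_force=8)
    r.move_gripper(.0); r.dwell(.2); o=telemetry.get_obs(); z0=o["position"][2]
    print(c,"hit",hit,"z",round(z0,4),"w",round(o["gripper_width"],4),"F",o["gripper_force"])
    if hit or not .028<o["gripper_width"]<.04: raise SystemExit("bad grasp")
    r.move_l([*s,.19],velocity=.12)
    print(" lifted w",telemetry.get_obs()["gripper_width"],telemetry.get_obs()["contact_force"].__array__().round(2) if hasattr(telemetry.get_obs()["contact_force"],'__array__') else telemetry.get_obs()["contact_force"])
    r.goto([*d,.19],ori(TY,1))
    r.move_l([*d,z0+.012],velocity=.12)
    h=r.move_l([*d,z0-.007],velocity=.02,until_force=3)
    o=telemetry.get_obs();print(" placed hit",h,"dz",round(o["position"][2]-z0,4),"w",round(o["gripper_width"],4))
    r.move_gripper(.07); r.move_l([*d,.18],velocity=.12)
    print(" t",telemetry.get_obs()["t"])
E
python3 - <<'E'
from act import *
transfer("yellow")
from bench import imaging;import cv2
T=imaging.capture("top");S=imaging.capture("scene")
cv2.imwrite("pics/a1.png",cv2.hconcat([cv2.resize(T[120:240,60:420],None,fx=2,fy=2)])[:,:,::-1])
cv2.imwrite("pics/a1s.png",S[:,:,::-1])
E
```

```text
yellow hit False z 0.0533 w 0.0337 F 59.258453249931335
 lifted w 0.03372163837080244 [-0.85 -0.26 -0.92]
 placed hit True dz -0.003 w 0.0339
 t 12.8917
```

View pics/a1s.png

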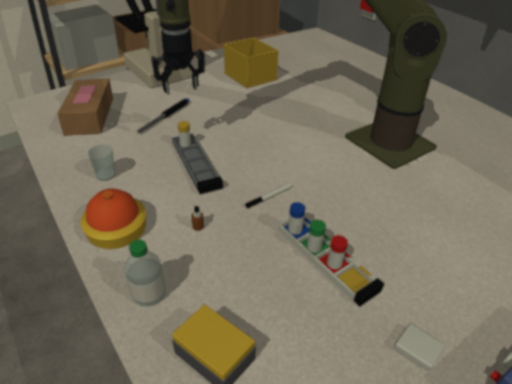

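The yellow jar stands upright in the tray's far compartment, at about (184,134). The set-down height matched the 3 mm pad exactly. I'll do the rest now.

```bash
python3 - <<'E'
from act import *
for c in("red","green","blue"): transfer(c)
r.goto([.45,.1,.3],ori(0,1))
from bench import imaging;import cv2
T=imaging.capture("top");S=imaging.capture("scene")
cv2.imwrite("pics/b1.png",cv2.vconcat([cv2.resize(T[145:220,270:405],(675,375),interpolation=cv2.INTER_CUBIC),cv2.resize(S[110:200,150:240],(675,675))[:0]])[:,:,::-1])
cv2.imwrite("pics/b2.png",cv2.resize(S[110:210,140:260],None,fx=5,fy=5)[:,:,::-1])
E
```

```text
red hit False z 0.0535 w 0.0337 F 59.19560194015503
 lifted w 0.033289394328230554 [-0.47 -0.07 -0.53]
 placed hit True dz -0.0029 w 0.0338
 t 23.9417
green hit False z 0.0535 w 0.0335 F 59.1461706161499
 lifted w 0.03378768445523552 [-0.31 -0.12 -0.71]
 placed hit True dz -0.003 w 0.0339
 t 34.1083
blue hit False z 0.0534 w 0.0338 F 59.13971185684204
 lifted w 0.03365124998651069 [-0.74 -0.14 -0.49]
 placed hit True dz -0.003 w 0.0335
 t 43.45
```

View pics/b1.png

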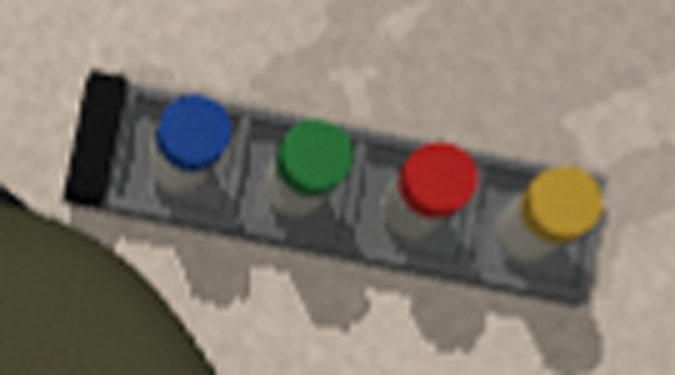

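View pics/b2.png

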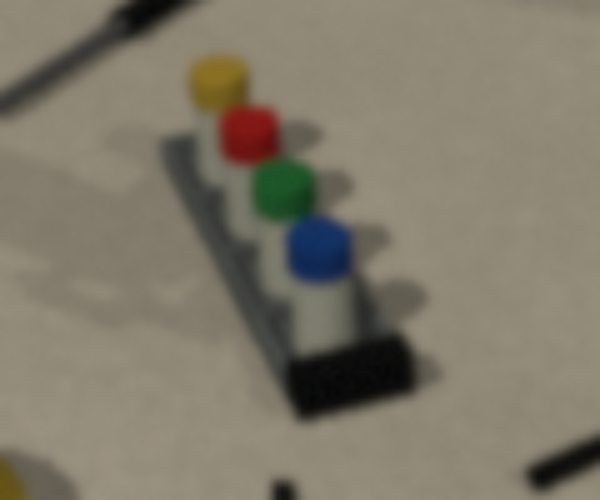

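From the black end the tray holds blue, green, red and yellow, all upright. Their cap tops are near (309,171.4), (333,176.4), (357.6,180.8) and (382.6,185.6). I check these positions in the tray frame before handing in.

```bash
python3 - <<'E'
from vis import *;from act import *
mt=imaging.camera_model("top")
ok=True
for c,p in dict(blue=(309,171.4),green=(333,176.4),red=(357.6,180.8),yellow=(382.6,185.6)).items():
    d=plane(mt,p,.075)[:2]-TC; x=d@[np.cos(TY),np.sin(TY)];y=d@[-np.sin(TY),np.cos(TY)]
    print(c,round(x,4),round(y-DST[c],4)); ok&=abs(x)<.012 and abs(y-DST[c])<.012
if ok: print(r.job_done())
E
```

```text
blue -0.001 -0.0008
green -0.0018 0.0008
red -0.0008 0.0017
yellow -0.0006 0.0019
the job is handed in; nothing more can be done
None
```

All four jars stand upright in the grey tray in reverse order (blue, green, red, yellow from its black end), each measured within about 2 mm of its compartment centre, and the job is handed in after about 45 s of the 106 s allowed.

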